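# Clamp a formed bracket in the guarded hand press

### The job

Lift the formed aluminium bracket out of the open die block and lay it flat, rib up, in the low-walled nest of the hand press, and let go of it. Only then push down the red paddle to flip the safety catch fully clear of the lever, and pull the lever by its black handle over and down to its stop, so that the orange foot presses on the bracket. Finish while still holding the lever fully down, and leave the other things on the bench alone.

Things in the scene. Friction and masses are not known exactly. Their poses are not given: they have to be found in the camera images.
- press: The fixed hand press: grey base plate 215 x 176 x 12 mm, low dark steel nest walls, blue lever. Origin on the bench under the nest centre; z up, +x from the nest towards the lever hinge at the far end, +y towards the side of the red catch. The base plate spans x -80 to +135 mm and y +-88 mm. Its position and yaw vary.
- nest (a point): Centre of the nest floor, 12 mm above the press origin (top of the base plate). The nest is an open pocket 78 mm along press x by 58 mm along press y with walls 6 mm high and 6 mm thick: 4 mm of play each side round the bracket. The bracket's rib (its x axis, either way round) runs along press x.
- bracket: Loose aluminium hat-section bracket, 0.1 kg: footprint 70 mm (x, along the rib) by 50 mm (y), flanges 4 mm thick, and along its middle a raised hollow rib 24 mm wide (y) and 70 mm long whose flat top is 30 mm above the underside. Origin: centre of its underside, z up. Grip it across the rib, in y. It looks the same turned half round.
- die: Fixed dark steel die block 120 (x) x 100 (y) x 30 mm, origin at the centre of its underside, z up. In its top an open cavity 76 x 56 mm and 10 mm deep, whose floor is 20 mm above the origin; the bracket starts in it, within a few mm of its centre, rib along the die's x. Brass pins, 10 mm thick, stand 18 mm above the block at its corners (x +-50, y +-40 mm).
- catch (a joint): Angle of the red safety catch, rad: 0 = on, its red bar lies across the front of the lever's left arm and truly blocks it; 1.35 = fully flipped, at its stop. The bar is clear of the lever above about 1.0. It is a seesaw on a pivot lying along press x; friction keeps it where it is left (about 2 N at the paddle moves it).
- catch_pivot (a point): Fixed pivot of the safety catch: at x +96, y +105, z +125 mm in the press frame, carried by a grey post. The red bar (10 mm square) runs 62 mm from it towards press -y.
- paddle (a point): Centre of the upper face of the catch's red thumb paddle, 30 mm wide along press x, turning with the catch. At joint 0 it slopes up and outwards (press +y) at 0.70 rad, 28 to 72 mm radially from the pivot; this point is 42 mm outwards and 39 mm above the pivot. Pushed straight down there by about 70 mm it meets its stop, sloping down by 0.65 rad, the catch fully flipped.
- lever (a joint): Angle of the press lever, rad: 0 = open, rest position, leaning back 0.21 rad past upright; 1.78 = fully down, level, at its stop. Pulled towards the robot (press -x) and down. A return spring lifts it back to 0 whenever it is not held; fully down on the bracket, holding takes about 9 N at the handle.
- lever_hinge (a point): Hinge of the lever: on its axis, midway between its two arms; at x +95, y 0, z +62 mm in the press frame; the axis runs along press y. The lever is a blue yoke of two parallel arms (10 mm wide, at y +-62 mm) joined by a cross beam at 95 mm from the hinge and by the handle at 190 mm.
- handle: The lever's black round handle bar, 18 mm thick, 104 mm free length along press y between the yoke arms. Origin at its middle. At lever angle q: press x = 95 + 190 sin(0.21 - q), z = 62 + 190 cos(0.21 - q) mm, so from x +135, z +248 (open) to x -95, z +62 (down). Grip it from above across its thickness: it is a sleeve that revolves on the lever.
- foot: Round orange foot, 22 mm across, sprung, under the yoke's cross beam, 95 mm from the hinge. Origin at the centre of its pressing face. With the lever fully down it comes over the nest centre and presses the bracket's rib top with about 9 N, its spring (1.5 N per mm) squeezed 6 mm.
- jar: Bystander: loose jar with a lid, 52 mm across, 60 mm tall; origin at the centre of its underside.
- tape: Bystander: loose yellow tape measure, 70 x 60 x 34 mm; origin at the centre of its underside.
- driver: Bystander: loose screwdriver with red handle, lying on the bench near the robot; origin under its middle.
- spanner: Bystander: loose steel spanner lying flat to the left; origin under its middle.
Things that resemble listed ones, but are neither listed nor needed, are in the scene too. Of the things like the bracket, leave any that is green or pink; of the rest the larger one is meant.

How it is judged:
By the outcome, as a careful person would: the job done as asked, in the order asked, and still so for the second after the job is handed in, while the arm keeps its last pose, push and grip.
It also fails if it takes over 72 s, if anything falls off the work surface, if the arm or the gripper's body presses on something with over 40 N, if the wrist force passes 120 N, or if a joint passes its speed limit or range.

### The arm

A 6-joint arm with a two-finger parallel gripper is mounted at the origin on the work surface. World frame = base frame: x ahead of the robot, y to its left, z up, the work surface at z = 0. Lengths are in mm, angles in rad, forces in N, time in s.
With the tool pointing down it reaches from about 275 to 750 mm from the base axis. Payload 10.2 kg.
Tool frame: the origin (TCP) lies on the centre line of the jaws, within the pads' length; the fingertips stand 19 mm ahead of it and the grasp point (between the pads) is the TCP; z points along the fingers, y is the line along which they close (so a half turn about z gives the same grasp; the last joint's range is limited). The gripper opens to 85 mm and grips with 20 to 120 N. Pads are 22 mm wide; open, the fingers measure 114 mm over their backs; the gripper's body (76 mm by 85 mm) begins 54 mm behind the grasp point. The pads swing forward as they close: fully open they stand 13 mm farther back than shut.
Start: joints at [-1.392, 0.313, 1.498, -0, 1.331, -0.223], TCP at [205.303, -483.2, 250.294] pointing down, gripper open.
Joint ranges: [-2.94, 2.94], [-0.97, 2.17], [0.19, 2.56], [-1.23, 4.37], [0.02, 3.11], [-2.88, 2.88]. Speed limits (rad/s): [2.39, 2.39, 3.01, 3.14, 3.14, 3.14].

### API

Orientations are given as a unit quaternion [w, x, y, z].
In Python, from rig import sense, capture, finish_job, regions_of, mark_of gives the robot as it stands.
- The arm moves only by the tool jog_arm, never from a script. Its argument "series" is text: rows parted by semicolons, each of 7 numbers parted by spaces: the shift along the tool's x, y, z in units of 0.4 m (1.0 is 0.4 m), then the turn, a rotation vector about the tool's x, y, z in units of pi/2 rad (1.0 is pi/2 rad), then the opening, from -1 (shut) to 1 (fully open). A call has 1 to 20 rows; each row is the pose to reach, as a shift and turn from the pose commanded when the call began, along the tool's axes at that moment; what a row does not reach only later rows make up. A row lasts 1/8 s, in which the tool goes at most 62.5 mm and 10.7 degrees, less where a joint would pass 70% of its speed; a pose out of reach is approached as far as the arm can. A call with a number of a shift or a turn outside -1 to 1 is refused whole. A call with a gripper value outside its range is refused whole. The fingers move at their own pace and stop on an object; "grip_force" is the grip in N (left out, the last holds). Time passes only in rows, so rows that repeat a pose let the fingers close. It gives the time, the measured TCP pose, the force, the opening and the grip force at its end, in the units of the state.
- sense(): the state, without advancing time (a new reading comes with each control period).
- capture(name): name is "scene" or "top"; returns a dict with "img" (400x640x3 uint8, red, green, blue), "intrinsics" (3x3 intrinsics, pixels), "R" (3x3) and "t" (3): a world point X has camera coordinates R X + t. Camera axes: x right, y down, z forward; pixel columns grow to the right and rows downward; lengths in mm; the calibration is good to about 2 mm. A picture is of the moment at which its call begins. There is no depth.
- finish_job(): hands the job in; it is judged then, once.
Trained networks look in a picture, given as the dict that the camera call returned (one of the last four; its "shot" number tells which), for a name from the list of things; names that differ only in an ending like _2 or _b are one class to them, and where a whole thing is asked for, a point or a joint stands for the part that bears it (a point fixed in the world has none). Each returns a list of dicts, best first, with "confidence" (0 to 1); they miss things now and then, are a little off and sometimes report something else, mostly with a low value. They report only what shows in the picture. A call takes as long as a camera call. They do not tell look-alikes from the thing itself.
- regions_of(label, picture): "region" (400x640 bool, what is visible of it) and "point" ([row, column] in pixels, amid what is visible of it).
- mark_of(label, picture): "point" ([row, column] in pixels: a listed point, or the origin of a listed thing).
The state is a dict: "time_s": time; "joints": joint angles; "dq": joint speeds; "tau": joint torques, N m; "eef_pos": TCP position; "ee_rot": TCP orientation; "force": force on the tool from outside, world axes, zero at the start; "wrist_torque": the same for the moment, N m; "grip_width": opening from 0.0 (shut) to 1.0 (fully open); "grip_force": force on a finger pad.
Only numpy, scipy, OpenCV 4.12 (cv2) and the standard library are available. Lean on these libraries where they do the work, as an engineer would, in place of code of your own. Each camera call takes 0.05 s, during which the arm holds its last target. There are 200 camera calls.

## Working session

There is one attempt and no reset: what is moved stays moved. The work goes in short steps, Python scripts to look and compute and a tool call to move; the robot and the scene stay as the last step left them, time stands still between calls to the robot, and variables do not carry over. Pictures are saved under pics/ and viewed, at most 10 in all, crops included, and the job is handed in when it is done.

Besides the shell and the picture viewer there is one more tool, called as a command line: name --argument value ..., lists and objects as JSON in quotes. jog_arm: Moves the arm, as the interface text tells. Shifts and turns lie within -1 to 1; 1 stands for 0.4 m of shift or pi/2 rad of turn. Its arguments: {"type":"object","properties":{"series":{"type":"string"},"grip_force":{"type":"number"}},"required":["series"]}

```bash
mkdir -p pics; cat > h.py <<'E'
import numpy as np, cv2
from rig import sense, capture, finish_job, regions_of, mark_of
def save(c,n): cv2.imwrite('pics/'+n,c['img'][:,:,::-1])
def unproj(c,rc,z):
    K=np.array(c['intrinsics']);R=np.array(c['R']);t=np.array(c['t'])
    d=R.T@np.linalg.solve(K,[rc[1],rc[0],1.]); o=-R.T@t
    return o+d*(z-o[2])/d[2]
def proj(c,X):
    p=np.array(c['R'])@np.array(X,float)+np.array(c['t']);p=np.array(c['intrinsics'])@p
    return p[1]/p[2],p[0]/p[2]
E
python3 - <<'E'
from h import *
s=capture('scene');save(s,'s0.png')
t=capture('top');save(t,'t0.png')
for c,n in((s,'s'),(t,'t')):
    print(n,'cam',-np.array(c['R']).T@np.array(c['t']))
    for l,z in dict(nest=12,bracket=20,die=0,catch_pivot=125,paddle=164,lever_hinge=62,handle=248,jar=0,tape=0,driver=0,spanner=0).items():
        for m in mark_of(l,c)[:3]: print(n,l,round(m['confidence'],2),np.round(m['point']),np.round(unproj(c,m['point'],z)[:2]))
E
```

```text
s cam [1129.65939597 -524.26578848  979.96232035]
s nest 0.83 [211. 337.] [531.  72.]
s nest 0.52 [174. 402.] [559. 334.]
s bracket 0.86 [283. 230.] [ 526. -308.]
s bracket 0.86 [252. 205.] [ 397. -302.]
s bracket 0.59 [326. 189.] [ 557. -445.]
s die 0.91 [287. 231.] [ 525. -308.]
s die 0.42 [178. 434.] [638. 404.]
s die 0.19 [181. 365.] [496. 232.]
s catch_pivot 0.74 [190. 387.] [640. 156.]
s paddle 0.66 [175. 401.] [650. 193.]
s lever_hinge 0.82 [222. 356.] [627.  52.]
s handle 0.78 [179. 369.] [657.  53.]
s handle 0.42 [180. 435.] [766. 166.]
s jar 0.82 [178. 435.] [640. 408.]
s jar 0.48 [188. 386.] [562. 259.]
s tape 0.58 [306. 325.] [ 733. -164.]
s tape 0.49 [290. 232.] [ 533. -310.]
s tape 0.19 [199. 358.] [532. 161.]
s driver 0.69 [206. 268.] [368. -62.]
s spanner 0.65 [144. 380.] [405. 403.]
s spanner 0.36 [174. 403.] [556. 346.]
t cam [ 440.20304716    6.34667854 1310.37997349]
t nest 0.98 [214. 288.] [533.  59.]
t nest 0.69 [178. 176.] [652. 397.]
t nest 0.58 [186. 288.] [621.  59.]
t bracket 0.93 [263. 406.] [ 380. -294.]
t bracket 0.7 [217. 364.] [ 520. -172.]
t bracket 0.61 [214. 411.] [ 526. -314.]
t die 0.72 [214. 409.] [ 528. -312.]
t die 0.41 [182. 177.] [639. 400.]
t catch_pivot 0.92 [177. 248.] [631. 165.]
t paddle 0.76 [168. 232.] [650. 201.]
t paddle 0.4 [217. 286.] [515.  59.]
t lever_hinge 0.59 [186. 287.] [612.  60.]
t handle 0.88 [157. 286.] [661.  53.]
t handle 0.69 [180. 288.] [603.  47.]
t jar 0.89 [180. 178.] [646. 398.]
t jar 0.24 [217. 410.] [ 520. -315.]
t tape 0.66 [156. 358.] [ 714. -160.]
t driver 0.75 [269. 329.] [366. -61.]
t spanner 0.83 [262. 177.] [396. 396.]
```

View pics/s0.png

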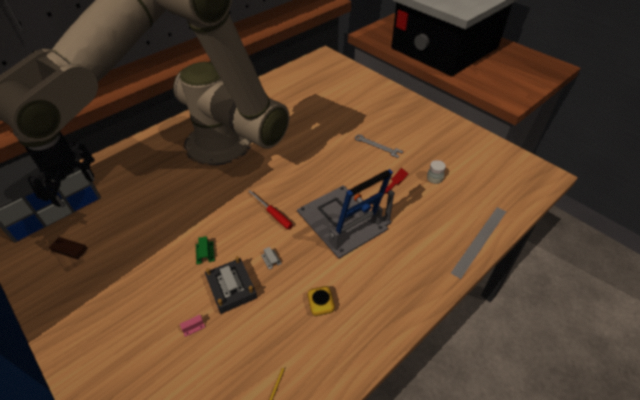

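View pics/t0.png

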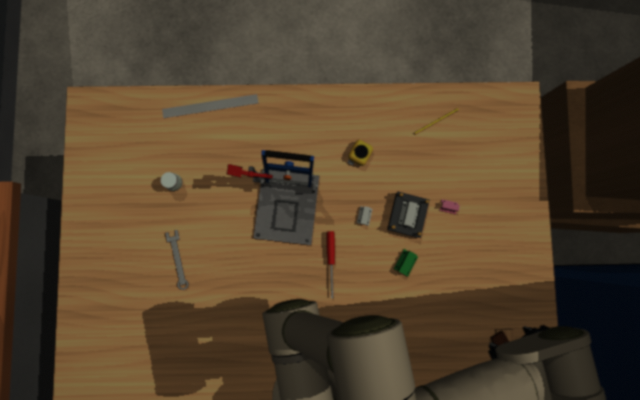

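```bash
python3 - <<'E'
from h import *
s=capture('scene');t=capture('top')
def crop(c,r0,r1,c0,c1,f): 
    i=c['img'][r0:r1,c0:c1,::-1]; i=cv2.resize(i,None,fx=f,fy=f,interpolation=cv2.INTER_CUBIC); return np.clip(i.astype(float)*1.6,0,255).astype(np.uint8)
a=crop(t,145,255,220,320,4);b=crop(t,185,255,355,435,4)
A=np.zeros((600,800,3),np.uint8);A[:a.shape[0],:a.shape[1]]=a;A[:b.shape[0],400:400+b.shape[1]]=b[:,:400]
b=crop(s,250,320,195,265,4);A[300:580,420:700]=b
cv2.imwrite('pics/c1.png',A)
cv2.imwrite('pics/c2.png',crop(s,160,260,290,420,6))
M={}
for c,n in((s,'s'),(t,'t')):
    for l in('press','die','bracket','nest','handle','lever'):
        for k,m in enumerate(regions_of(l,c)[:3]):
            r=m['region'].astype(np.uint8); M[f'{n}_{l}_{k}']=r
            print(n,l,k,round(m['confidence'],2),np.round(m['point']),r.sum(),cv2.minAreaRect(cv2.findNonZero(r)))
    for q in('K','R','t'): M[n+'_'+q]=np.array(c[{'K':'intrinsics'}.get(q,q)])
    M[n+'_img']=c['img']
np.savez('m.npz',**M)
E
```

```text
s press 0 0.58 [215. 350.] 4836 ((361.9927062988281, 209.5248260498047), (63.638755798339844, 115.70016479492188), 61.55707550048828)
s press 1 0.3 [181. 369.] 312 ((370.42352294921875, 181.85987854003906), (8.300103187561035, 42.059181213378906), 61.38954162597656)
s die 0 0.64 [290. 234.] 1308 ((230.00982666015625, 284.94573974609375), (45.724857330322266, 41.16766357421875), 66.57130432128906)
s bracket 0 0.83 [282. 226.] 493 ((229.05325317382812, 280.2278137207031), (28.307695388793945, 21.000003814697266), 67.38013458251953)
s bracket 1 0.7 [257. 274.] 253 ((269.9325866699219, 257.7921142578125), (21.19995880126953, 14.09797191619873), 57.9946174621582)
s bracket 2 0.69 [250. 202.] 413 ((205.0, 250.0), (28.0, 18.0), 90.0)
s nest 0 0.87 [213. 352.] 4712 ((361.27667236328125, 210.66458129882812), (63.44240951538086, 114.18789672851562), 62.35402297973633)
s handle 0 0.72 [213. 276.] 353 ((270.04705810546875, 209.61175537109375), (54.666473388671875, 9.544940948486328), 40.601295471191406)
s handle 1 0.69 [179. 370.] 344 ((370.50006103515625, 182.00001525878906), (8.497057914733887
[... 860 characters left out ...]
24.149534225463867), 26.56505012512207)
t bracket 1 0.76 [205. 449.] 197 ((449.2692565917969, 206.6538543701172), (18.434917449951172, 11.7669677734375), 11.309932708740234)
t bracket 2 0.72 [214. 410.] 376 ((407.88232421875, 213.52938842773438), (16.269786834716797, 23.86235237121582), 12.528807640075684)
t nest 0 0.78 [197. 285.] 5214 ((269.9451904296875, 194.97943115234375), (92.3133773803711, 89.61664581298828), 6.519801616668701)
t handle 0 0.54 [157. 287.] 281 ((287.4959411621094, 156.04510498046875), (43.547691345214844, 7.423930644989014), 5.19442892074585)
t lever 0 0.86 [167. 289.] 995 ((286.493896484375, 168.0548858642578), (52.2341194152832, 31.583419799804688), 6.34019136428833)
```

View pics/c1.png

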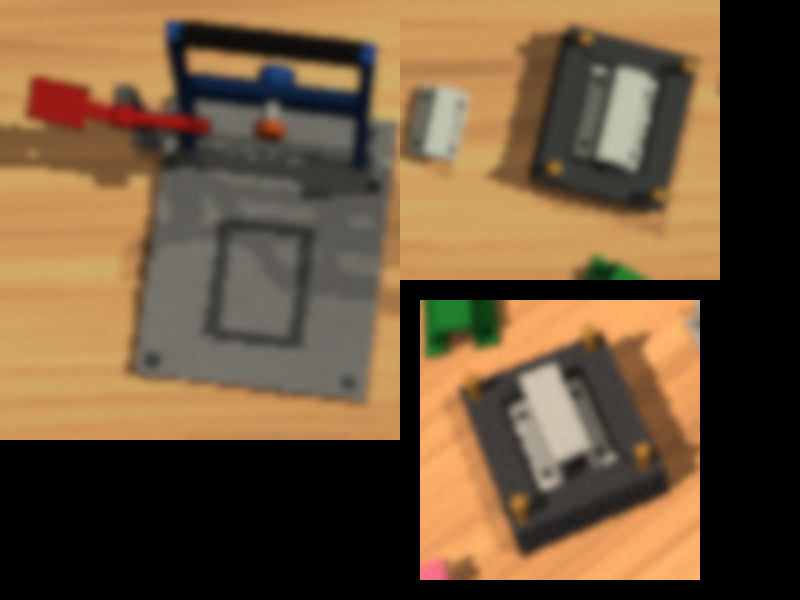

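View pics/c2.png

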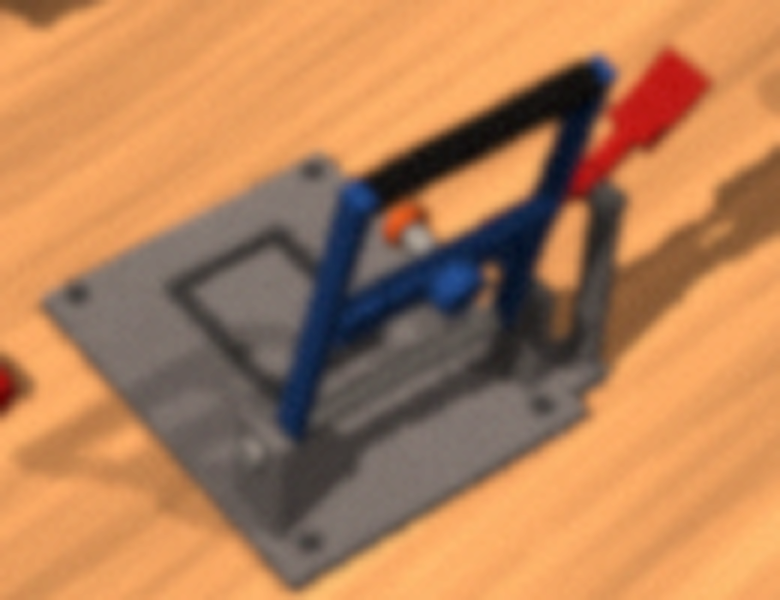

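```bash
cat > fit.py <<'E'
from h import *
from scipy.optimize import least_squares
M=np.load('m.npz')
C={n:dict(intrinsics=M[n+'_K'],R=M[n+'_R'],t=M[n+'_t']) for n in 'st'}
def world(p,q): 
    c,s=np.cos(p[2]),np.sin(p[2]); return [p[0]+c*q[0]-s*q[1],p[1]+s*q[0]+c*q[1],q[2]]
def fit(obs,p0,name):
    def f(p): return np.concatenate([np.subtract(proj(C[n],world(p,q)),rc) for n,q,rc in obs])
    for sel in 'ts',:
        r=least_squares(f,p0,loss='soft_l1')
    print(name,np.round(r.x,3)); print(np.round(f(r.x).reshape(-1,2),1).tolist())
    for n in 'ts':
        o=[a for a in obs if a[0]==n]
        g=lambda p:np.concatenate([np.subtract(proj(C[n],world(p,q)),rc) for n,q,rc in o])
        print('  only',n,np.round(least_squares(g,p0,loss='soft_l1').x,3))
    return r.x
T=lambda u,v:(145+v/4-.4,220+u/4-.4)
S=lambda u,v:(160+v/6-.4,290+u/6-.4)
TD=lambda u,v:(185+v/4-.4,355+(u-400)/4-.4)
SD=lambda u,v:(250+(v-300)/4-.4,195+(u-420)/4-.4)
P=[('t',(-80,88,10),T(133,375)),('t',(-80,-88,10),T(365,400)),('t',(135,-88,10),T(393,122)),
('t',(45,35,18),T(220,220)),('t',(45,-35,18),T(312,230)),('t',(-45,-35,18),T(300,345)),('t',(-45,35,18),T(207,335)),
('t',(135,62,248),T(176,33)),('t',(135,-62,248),T(367,52)),
('s',(-80,-88,12),S(45,300)),('s',(-80,88,12),S(320,157)),('s',(135,-88,8),S(295,585)),('s',(-45,-35,18),S(170,288)),('s',(-45,35,18),S(278,230)),
('s',(135,-62,248),S(357,195)),('s',(135,62,248),S(602,72))]
D=[('t',(50,40,44),TD(587,38)),('t',(50,-40,44),TD(689,67)),('t',(-50,-40,44),TD(657,195)),('t',(-50,40,44),TD(556,168)),
('s',(-50,-40,42),SD(472,380)),('s',(-50,40,42),SD(590,333)),('s',(50,40,42),SD(643,450)),('s',(50,-40,42),SD(518,502))]
B=[('t',(35,12,50),TD(613,65)),('t',(35,-12,50),TD(657,72)),('t',(-35,-12,50),TD(637,172)),('t',(-35,12,50),TD(597,160)),
('s',(-35,-12,50),SD(520,370)),('s',(-35,12,50),SD(556,360)),('s',(35,12,50),SD(590,460)),('s',(35,-12,50),SD(555,470))]
if __name__=='__main__':
    fit(P,[533,62,-.1],'press');fit(D,[525,-312,-.2],'die');fit(B,[525,-312,-.2],'bracket')
    from scipy.spatial.transform import Rotation as Ro
    s=sense();q=s['ee_rot'];print(q,s['eef_pos'],Ro.from_quat([q[1],q[2],q[3],q[0]]).as_matrix())
E
python3 fit.py
```

```text
press [ 5.31314e+02  6.72180e+01 -1.32000e-01]
[[-0.3, 0.3], [0.1, 0.2], [-0.2, 1.2], [-0.7, 0.9], [-0.6, 0.8], [0.2, 0.3], [0.1, 0.5], [-0.2, -0.8], [0.7, 0.3], [-1.5, -0.5], [-2.0, 0.5], [-0.1, 0.5], [-1.5, -0.2], [-1.8, 0.6], [0.4, 0.9], [-0.5, 0.1]]
  only t [ 5.31042e+02  6.84650e+01 -1.30000e-01]
  only s [ 5.33188e+02  6.41220e+01 -1.31000e-01]
die [ 5.25454e+02 -3.06110e+02 -2.80000e-01]
[[0.4, -0.1], [0.1, 0.3], [0.5, 0.5], [0.2, -0.3], [0.0, 0.3], [0.1, 0.2], [0.4, 0.0], [0.3, 0.4]]
  only t [ 5.26397e+02 -3.05891e+02 -2.84000e-01]
  only s [ 5.24523e+02 -3.06165e+02 -2.78000e-01]
bracket [ 5.27032e+02 -3.07282e+02 -2.85000e-01]
[[0.2, 2.2], [0.5, -1.0], [-1.7, -1.6], [-0.9, 0.5], [1.6, -0.1], [0.6, -0.2], [-3.3, 0.1], [-2.0, -0.5]]
  only t [ 5.26037e+02 -3.06937e+02 -2.14000e-01]
  only s [ 5.29648e+02 -3.08573e+02 -3.10000e-01]
[-2.51554710e-05  9.79886821e-01  1.99554045e-01  8.69869435e-06] [ 205.31153962 -483.18538775  250.28632748] [[ 9.20356366e-01  3.91080758e-01  7.00771995e-06]
 [ 3.91080757e-01 -9.20356365e-01  5.27707483e-05]
 [ 2.70872239e-05 -4.58273097e-05 -9.99999999e-01]]
```

jog_arm --series "0.91 -0.09 0.325 0 0 0.434 0.4;0.91 -0.09 0.325 0 0 0.434 0.4;0.91 -0.09 0.325 0 0 0.434 0.4;0.91 -0.09 0.325 0 0 0.434 0.4;0.91 -0.09 0.325 0 0 0.434 0.4;0.91 -0.09 0.325 0 0 0.434 0.4;0.91 -0.09 0.325 0 0 0.434 0.4;0.91 -0.09 0.325 0 0 0.434 0.4;0.91 -0.09 0.325 0 0 0.434 0.4;0.91 -0.09 0.325 0 0 0.434 0.4" --grip_force 40

```text
time_s: 3.15
eef_pos: [525.6, -308.7, 121.0]
ee_rot: [0.0, 0.99, -0.14, 0.0]
force: [-0.3, 0.5, 0.7]
grip_width: 0.701
grip_force: 0.0
```

jog_arm --series "0 0 0.08 0 0 0 0.4;0 0 0.13 0 0 0 0.4;0 0 0.16 0 0 0 0.4;0 0 0.175 0 0 0 0.4;0 0 0.175 0 0 0 0.4;0 0 0.175 0 0 0 0.4"

```text
time_s: 3.9
eef_pos: [526.5, -308.0, 51.1]
ee_rot: [0.0, 0.99, -0.14, 0.001]
force: [0.1, 0.7, 0.2]
grip_width: 0.701
grip_force: 0.0
```

jog_arm --series "0 0 0 0 0 0 -0.2;0 0 0 0 0 0 -0.5;0 0 0 0 0 0 -1;0 0 0 0 0 0 -1;0 0 0 0 0 0 -1;0 0 0 0 0 0 -1;0 0 0 0 0 0 -1"

```text
time_s: 4.78
eef_pos: [526.5, -307.8, 50.8]
ee_rot: [0.0, 0.99, -0.139, 0.0]
force: [-0.5, 1.8, 4.8]
grip_width: 0.27
grip_force: 40.8
```

jog_arm --series "0 0 -0.05 0 0 0 -1;0 0 -0.12 0 0 0 -1;0 0 -0.2 0 0 0 -1;0 0 -0.25 0 0 0 -1;0 0 -0.25 0 0 0 -1;0 0 -0.25 0 0 0 -1;0 0 -0.25 0 0 0 -1"

```text
time_s: 5.65
eef_pos: [525.9, -307.4, 149.0]
ee_rot: [-0.001, 0.99, -0.14, -0.001]
force: [-0.1, -0.7, -1.3]
grip_width: 0.272
grip_force: 39.9
```

```bash
python3 - <<'E'
from h import *
s=capture('scene');t=capture('top')
f=lambda i,r,c,k:cv2.resize(i[r-50:r+50,c-65:c+65,::-1],None,fx=k,fy=k,interpolation=cv2.INTER_CUBIC)
a=f(s['img'],*[int(x) for x in proj(s,[527,-308,155])],6)
b=f(t['img'],*[int(x) for x in proj(t,[527,-308,155])],4)
cv2.imwrite('pics/g1.png',np.clip(a*1.6,0,255).astype(np.uint8))
print([int(x) for x in proj(s,[527,-308,155])],sense()['eef_pos'])
M=dict(np.load('m.npz'));M['img2']=s['img'];np.savez('m.npz',**M)
E
```

```text
[253, 220] [ 526.02986857 -307.57982803  149.47216462]
```

View pics/g1.png

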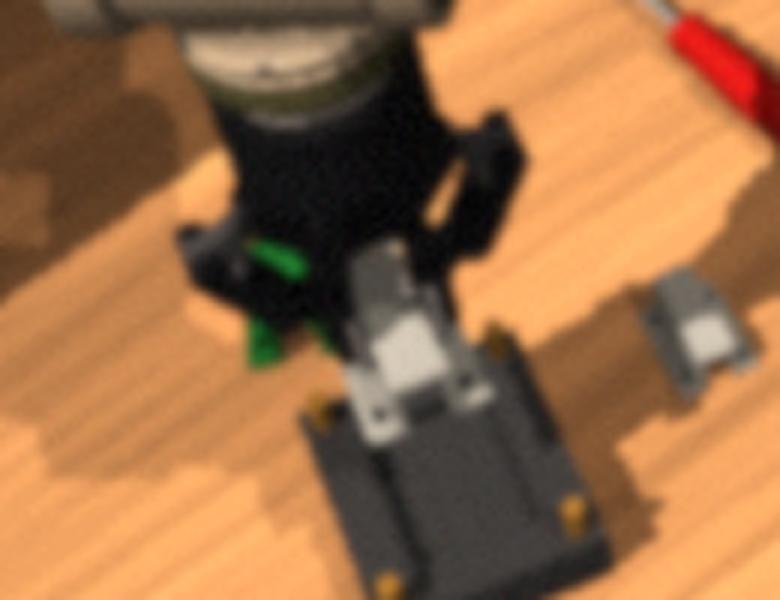

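```bash
python3 - <<'E'
from fit import *
G=lambda u,v:(203+v/6-.4,155+u/6-.4)
c=C['s']
q=[-.0005,.99,-.14,0]
s=sense();print(s['eef_pos'],s['ee_rot'])
w,x,y,z=s['ee_rot'];yaw=np.arctan2(2*(x*y+w*z),1-2*(y*y+z*z));print('yaw',yaw)
tx,ty=s['eef_pos'][:2];zb=s['eef_pos'][2]-31
R=np.array([[np.cos(yaw),np.sin(yaw)],[-np.sin(yaw),np.cos(yaw)]])
for n,uv,z,e in(('flR',(380,445),zb,(35,-25)),('flL',(493,393),zb,(35,25)),('ribR',(378,393),zb+30,(35,-12)),('ribL',(450,360),zb+30,(35,12))):
    p=unproj(c,G(*uv),z)[:2]; print(n,np.round(R@(p-[tx,ty])-e,1))
E
```

```text
[ 526.02986857 -307.57982803  149.47216462] [-3.63692455e-04  9.90217703e-01 -1.39529431e-01 -5.53244781e-04]
yaw -0.27997208536263496
flR [0.5 1.5]
flL [-2.4 -1.2]
ribR [-1.3 -5.9]
ribL [-3.3 -0.4]
```

jog_arm --series "-0.03 -0.1 0 0 0 -0.01 -1;-0.06 -0.22 0 0 0 -0.02 -1;-0.09 -0.34 0 0 0 -0.04 -1;-0.12 -0.46 0 0 0 -0.06 -1;-0.16 -0.58 0 0 0 -0.08 -1;-0.19 -0.7 0 0 0 -0.095 -1;-0.22 -0.82 0 0 0 -0.095 -1;-0.2435 -0.88 0 0 0 -0.095 -1;-0.2435 -0.902 0.05 0 0 -0.095 -1;-0.2435 -0.902 0.12 0 0 -0.095 -1;-0.2435 -0.902 0.17 0 0 -0.095 -1;-0.2435 -0.902 0.185 0 0 -0.095 -1;-0.2435 -0.902 0.185 0 0 -0.095 -1;-0.2435 -0.902 0.185 0 0 -0.095 -1"

```text
time_s: 7.5
eef_pos: [532.8, 65.9, 77.1]
ee_rot: [0.0, 0.998, -0.065, 0.001]
force: [-0.4, 0.5, -0.9]
grip_width: 0.273
grip_force: 39.9
```

```bash
python3 - <<'E'
from h import *
s=capture('scene');t=capture('top')
a=cv2.resize(s['img'][175:265,290:390,::-1],None,fx=6,fy=6,interpolation=cv2.INTER_CUBIC)
cv2.imwrite('pics/g2.png',np.clip(a*1.6,0,255).astype(np.uint8))
print(sense()['eef_pos'],sense()['ee_rot'])
E
```

```text
[532.6843462   65.89616124  77.02405278] [ 2.29801420e-05  9.97865440e-01 -6.53001164e-02  6.76718528e-04]
```

View pics/g2.png

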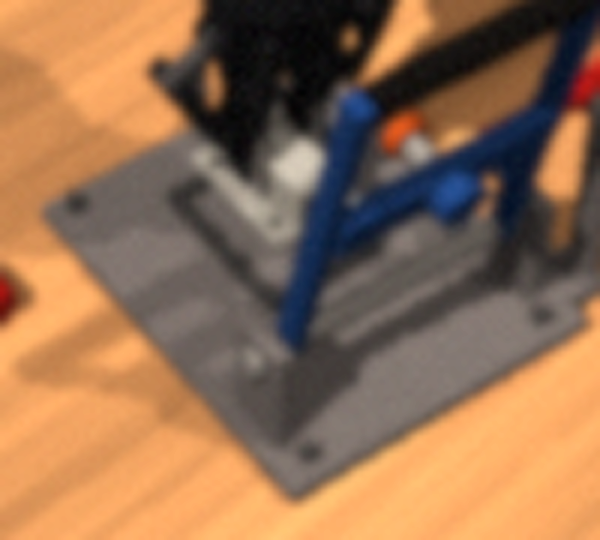

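```bash
python3 - <<'E'
from fit import *
G=lambda u,v:(175+v/6-.4,290+u/6-.4)
c=C['s'];yaw=-.1306
R=np.array([[np.cos(yaw),np.sin(yaw)],[-np.sin(yaw),np.cos(yaw)]])
o=np.array([532.7,65.9])
for n,uv,z,e in(('nest--',(172,195),18,(-45,-35)),('nest-+',(278,138),18,(-45,35)),('plate--',(45,210),12,(-80,-88)),('plate+-',(295,500),10,(135,-88)),('br --',(192,158),48,(-35,-25)),('br +-',(278,243),46,(35,-25)),('rib+-',(302,192),76,(35,-12)),('rib-',(275,165),76,(None or 0,-12))):
    p=unproj(c,G(*uv),z)[:2]; print(n,np.round(R@(p-o)-e,1))
# predicted pixels in crop for bracket corner at TCP-centred
for e,z in(((-35,-25),46),((-35,-25),50),((35,-25),46),((35,-25),50),((35,-12),76)):
    w=o+R.T@np.array(e); r,k=proj(c,[*w,z]); print(e,z,round((k-290)*6),round((r-175)*6))
E
```

```text
nest-- [2.6 0.4]
nest-+ [ 2.2 -3.7]
plate-- [ 4.2 -0.9]
plate+- [ 1.1 -3. ]
br -- [ 0.6 -2.6]
br +- [-2.2  0.1]
rib+- [-0.5 -0.6]
rib- [13.3 -0.7]
(-35, -25) 46 193 155
(-35, -25) 50 193 150
(35, -25) 46 278 244
(35, -25) 50 278 238
(35, -12) 76 301 190
```

jog_arm --series "0 -0.0025 0.03 0 0 0 -1;0 -0.0025 0.05 0 0 0 -1;0 -0.0025 0.06 0 0 0 -1;0 -0.0025 0.068 0 0 0 -1;0 -0.0025 0.074 0 0 0 -1;0 -0.0025 0.076 0 0 0 -1;0 -0.0025 0.076 0 0 0 -1"

```text
time_s: 8.48
eef_pos: [532.5, 66.9, 46.0]
ee_rot: [-0.0, 0.998, -0.065, 0.0]
force: [0.9, 0.8, -0.8]
grip_width: 0.269
grip_force: 39.9
```

jog_arm --series "0 0 0.003 0 0 0 -1;0 0 0.005 0 0 0 -1;0 0 0.007 0 0 0 -1;0 0 0.008 0 0 0 -1;0 0 0.008 0 0 0 -1;0 0 0.008 0 0 0 -1"

```text
time_s: 9.22
eef_pos: [532.4, 67.0, 42.8]
ee_rot: [-0.0, 0.998, -0.065, -0.0]
force: [-1.4, 0.4, 0.8]
grip_width: 0.271
grip_force: 40.1
```

jog_arm --series "0 0 0 0 0 0 -0.2;0 0 0 0 0 0 0;0 0 0 0 0 0 0.1;0 0 0 0 0 0 0.1;0 0 -0.03 0 0 0 0.1;0 0 -0.1 0 0 0 0.1;0 0 -0.2 0 0 0 0.1;0 0 -0.32 0 0 0 0.1;0 0 -0.44 0 0 0 0.1;0 0 -0.5 0 0 0 0.1;0 0 -0.5 0 0 0 0.1;0 0 -0.5 0 0 0 0.1"

```text
time_s: 10.72
eef_pos: [532.0, 67.0, 241.8]
ee_rot: [-0.0, 0.998, -0.065, -0.001]
force: [0.1, -0.2, -0.7]
grip_width: 0.552
grip_force: 0.0
```

```bash
python3 - <<'E'
from h import *
s=capture('scene');t=capture('top')
a=cv2.resize(s['img'][165:265,290:420,::-1],None,fx=6,fy=6,interpolation=cv2.INTER_CUBIC)
cv2.imwrite('pics/g3.png',np.clip(a*1.6,0,255).astype(np.uint8))
print(sense()['eef_pos'],sense()['ee_rot'])
for l,z in(('paddle',164),('catch_pivot',125),('handle',248)):
  for c in(s,t):
    for m in mark_of(l,c)[:2]: print(l,round(m['confidence'],2),np.round(m['point'],1),np.round(unproj(c,m['point'],z)[:2]))
E
```

```text
[531.99761336  66.97690793 241.52173757] [-3.95434887e-05  9.97863985e-01 -6.53161256e-02 -1.12717374e-03]
paddle 0.46 [174.1 401.3] [650. 197.]
paddle 0.81 [168.7 232.1] [649. 202.]
catch_pivot 0.85 [188.5 385.6] [634. 156.]
catch_pivot 0.49 [219.6 356.7] [658.  18.]
catch_pivot 0.72 [174.8 247.5] [638. 166.]
handle 0.76 [182.3 370.7] [667.  48.]
handle 0.31 [210.2 334.5] [672. -77.]
handle 0.85 [156.4 284.7] [663.  56.]
```

View pics/g3.png

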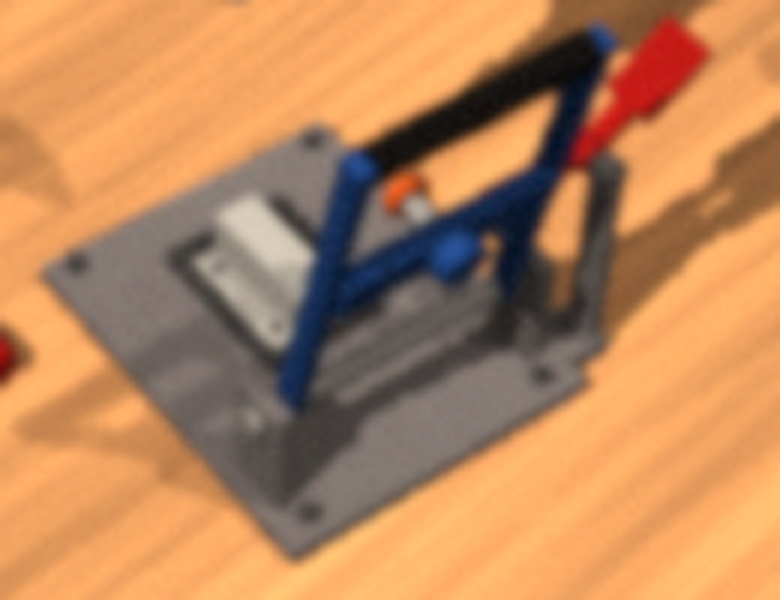

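jog_arm --series "0 -0.05 -0.1 0 0 -0.1 -1;0 -0.15 -0.1 0 0 -0.2 -1;0 -0.25 -0.1 0 0 -0.3 -1;0.05 -0.33 -0.1 0 0 -0.4 -1;0.12 -0.375 -0.1 0 0 -0.5 -1;0.2 -0.375 -0.1 0 0 -0.6 -1;0.242 -0.375 -0.1 0 0 -0.7 -1;0.242 -0.375 -0.1 0 0 -0.8 -1;0.242 -0.375 -0.05 0 0 -0.9 -1;0.242 -0.375 0 0 0 -1 -1;0.242 -0.375 0.04 0 0 -1 -1;0.242 -0.375 0.04 0 0 -1 -1;0.242 -0.375 0.04 0 0 -1 -1"

```text
time_s: 12.75
eef_pos: [648.2, 203.1, 227.6]
ee_rot: [0.0, 0.752, 0.659, 0.001]
force: [0.0, -0.2, 0.6]
grip_width: 0.004
grip_force: 0.0
```

jog_arm --series "0 0 0.03 0 0 0 -1;0 0 0.06 0 0 0 -1;0 0 0.09 0 0 0 -1;0 0 0.12 0 0 0 -1;0 0 0.15 0 0 0 -1;0 0 0.18 0 0 0 -1;0 0 0.21 0 0 0 -1;0 0 0.24 0 0 0 -1;0 0 0.25 0 0 0 -1;0 0 0.25 0 0 0 -1"

```text
time_s: 14.0
eef_pos: [647.8, 203.0, 126.3]
ee_rot: [-0.0, 0.752, 0.659, -0.0]
force: [-0.5, -0.4, 0.0]
grip_width: 0.002
grip_force: 0.0
```

jog_arm --series "0 0 0.01 0 0 0 -1;0 0 0.02 0 0 0 -1;0 0 0.027 0 0 0 -1;0 0 0.033 0 0 0 -1;0 0 0.037 0 0 0 -1;0 0 0.037 0 0 0 -1"

```text
time_s: 14.75
eef_pos: [649.5, 204.4, 117.1]
ee_rot: [0.002, 0.752, 0.66, 0.004]
force: [-5.4, 5.2, 27.2]
grip_width: 0.004
grip_force: 11.5
```

```bash
python3 - <<'E'
from h import *
s=capture('scene')
a=cv2.resize(s['img'][150:240,340:440,::-1],None,fx=6,fy=6,interpolation=cv2.INTER_CUBIC)
cv2.imwrite('pics/g4.png',np.clip(a*1.6,0,255).astype(np.uint8))
E
```

```text
(no output)
```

View pics/g4.png

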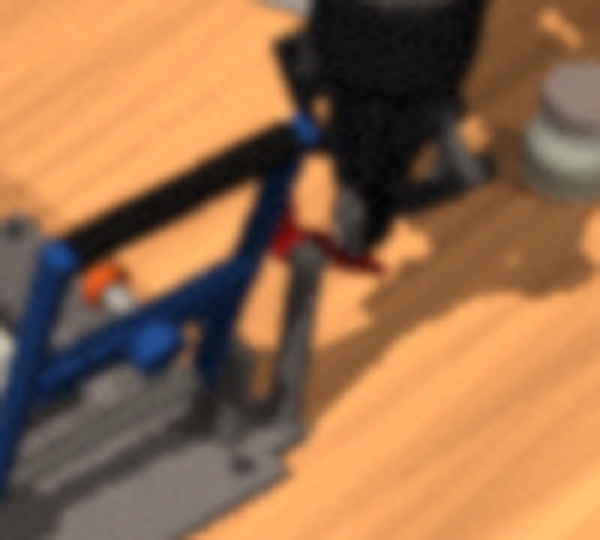

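jog_arm --series "0 0 -0.1 0 0 0 -1;0 0 -0.22 0 0 0 -1;0 0 -0.34 0 0 0 -1;0 0 -0.46 0 0 0 -1;0 0 -0.52 0 0 0 0;-0.02 0 -0.53 0 0 0 0.2;-0.12 0.03 -0.53 0 0 0 0.2;-0.24 0.06 -0.53 0 0 0 0.2;-0.34 0.09 -0.53 0 0 0 0.2;-0.372 0.093 -0.53 0 0 0 0.2;-0.372 0.093 -0.53 0 0 0 0.2;-0.372 0.093 -0.53 0 0 0 0.2;-0.372 0.093 -0.53 0 0 0 0.2"

```text
time_s: 16.42
eef_pos: [665.3, 51.9, 323.9]
ee_rot: [-0.0, 0.751, 0.66, 0.0]
force: [0.4, 1.2, -0.3]
grip_width: 0.6
grip_force: 0.0
```

```bash
python3 - <<'E'
from h import *
s=capture('scene');t=capture('top')
a=cv2.resize(s['img'][130:230,320:430,::-1],None,fx=5,fy=5,interpolation=cv2.INTER_CUBIC)
b=cv2.resize(t['img'][120:220,220:300,::-1],None,fx=3,fy=3,interpolation=cv2.INTER_CUBIC)
A=np.zeros((500,790,3),np.uint8);A[:500,:550]=a;A[:300,550:]=b
cv2.imwrite('pics/g5.png',np.clip(A*1.6,0,255).astype(np.uint8))
print(sense()['eef_pos'],proj(s,[665.5,50.5,248]))
E
```

```text
[665.37656188  51.54097847 323.88843455] (np.float64(181.38878553989878), np.float64(370.88074152006243))
```

View pics/g5.png

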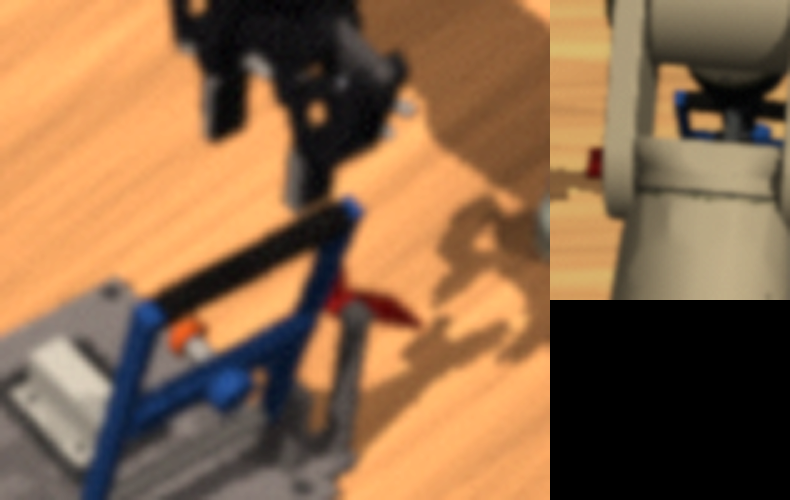

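jog_arm --series "0 0 0.05 0 0 0 0.2;0 0 0.1 0 0 0 0.2;0 0 0.15 0 0 0 0.2;0 0 0.18 0 0 0 0.2;0 0 0.19 0 0 0 0.2;0 0 0.19 0 0 0 0.2"

```text
time_s: 17.27
eef_pos: [665.6, 50.7, 248.3]
ee_rot: [0.0, 0.752, 0.659, 0.0]
force: [-0.2, 0.1, 0.3]
grip_width: 0.601
grip_force: 0.0
```

jog_arm --series "0 0 0 0 0 0 -0.2;0 0 0 0 0 0 -0.5;0 0 0 0 0 0 -1;0 0 0 0 0 0 -1;0 0 0 0 0 0 -1;0 0 0 0 0 0 -1" --grip_force 60

```text
time_s: 18.02
eef_pos: [665.5, 50.7, 248.4]
ee_rot: [0.0, 0.752, 0.659, 0.0]
force: [-2.9, 0.4, 4.8]
grip_width: 0.187
grip_force: 58.5
```

jog_arm --series "0 -0.023 -0.004 0 0 0 -1;0 -0.047 -0.0076 0 0 0 -1;0 -0.082 -0.0095 0 0 0 -1;0 -0.118 -0.010 0 0 0 -1;0 -0.153 -0.0065 0 0 0 -1;0 -0.189 -0.002 0 0 0 -1;0 -0.223 0.0065 0 0 0 -1;0 -0.257 0.0167 0 0 0 -1;0 -0.290 0.030 0 0 0 -1;0 -0.3226 0.0454 0 0 0 -1;0 -0.3226 0.0454 0 0 0 -1"

```text
time_s: 19.4
eef_pos: [536.5, 68.1, 230.0]
ee_rot: [-0.001, 0.752, 0.66, 0.0]
force: [-0.7, 3.5, 6.6]
grip_width: 0.186
grip_force: 59.2
```

jog_arm --series "0 -0.031 0.018 0 0 0 -1;0 -0.060 0.038 0 0 0 -1;0 -0.088 0.0605 0 0 0 -1;0 -0.114 0.085 0 0 0 -1;0 -0.138 0.111 0 0 0 -1;0 -0.160 0.139 0 0 0 -1;0 -0.180 0.1685 0 0 0 -1;0 -0.198 0.1995 0 0 0 -1;0 -0.213 0.2316 0 0 0 -1;0 -0.226 0.265 0 0 0 -1;0 -0.236 0.299 0 0 0 -1;0 -0.244 0.334 0 0 0 -1;0 -0.244 0.334 0 0 0 -1"

```text
time_s: 21.02
eef_pos: [440.1, 81.0, 95.4]
ee_rot: [-0.001, 0.752, 0.659, 0.0]
force: [1.2, 7.0, 2.8]
grip_width: 0.19
grip_force: 59.0
```

jog_arm --series "0 -0.003 0.025 0 0 0 -1;0 -0.006 0.047 0 0 0 -1;0 -0.007 0.065 0 0 0 -1;0 -0.0075 0.078 0 0 0 -1;0 -0.0075 0.086 0 0 0 -1;0 -0.0075 0.086 0 0 0 -1;0 -0.0075 0.086 0 0 0 -1"

```text
time_s: 21.9
eef_pos: [437.4, 81.4, 62.2]
ee_rot: [-0.001, 0.752, 0.659, 0.0]
force: [-2.1, 7.7, 12.0]
grip_width: 0.187
grip_force: 60.2
```

jog_arm --series "0 0 0.003 0 0 0 -1;0 0 0.006 0 0 0 -1;0 0 0.008 0 0 0 -1;0 0 0.008 0 0 0 -1;0 0 0.008 0 0 0 -1"

```text
time_s: 22.52
eef_pos: [437.5, 81.4, 59.9]
ee_rot: [-0.0, 0.752, 0.659, 0.0]
force: [-8.7, 8.2, 26.7]
grip_width: 0.191
grip_force: 61.7
```

```bash
python3 - <<'E'
from h import *
s=capture('scene')
a=cv2.resize(s['img'][160:260,290:420,::-1],None,fx=6,fy=6,interpolation=cv2.INTER_CUBIC)
cv2.imwrite('pics/g6.png',np.clip(a*1.6,0,255).astype(np.uint8))
print(sense()['eef_pos'],sense()['force'])
E
```

```text
[437.47418411  81.42588517  59.95183027] [-7.42573696  8.06041146 26.66696851]
```

View pics/g6.png

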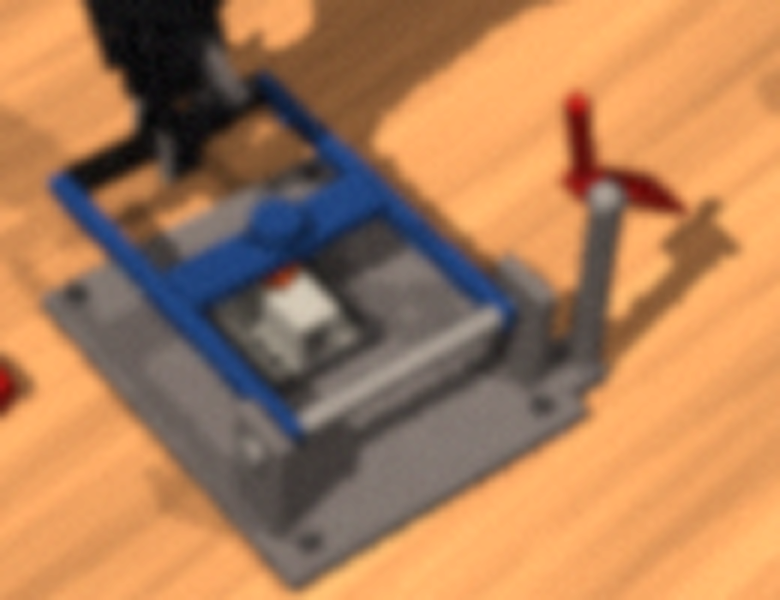

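```bash
python3 -c "
from h import *
print(finish_job())"
```

```text
the job is handed in; nothing more can be done
None
```

I laid the bracket in the nest rib up and let go of it, then flipped the catch clear. The lever is pulled to its stop with the foot on the bracket, and I handed the job in with it held down at about 27 N. The hand-in gave no verdict.

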